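Square a lock case into the jig corner and close the sliding jaw on it

TASK

On the drilling jig, use the fingertips to push the loose dark steel lock case along the plate until it sits squarely in the corner, flat against the far fence and against the end stop (far and left as the robot sees it). Only then push the sliding black jaw from behind until its face touches the case's right-hand end, and leave everything there. Push only: do not grasp or lift the case, and do not disturb the lock cylinder, oil bottle, padlock or screwdriver.

Things in the scene. Friction and masses are not known exactly. Their poses are not given: they have to be found in the camera images.
- jig: fixed drilling jig on the bench, yawed up to 0.15 rad: aluminium plate 300 (x) x 500 (y) mm, 12 mm thick, spanning x -130..170, y -310..190 mm about the origin, which is at bench level. A steel fence along its far side and a steel end stop along its left meet in a corner (point corner). Axes: x towards the fence, away from the robot; y towards the end stop, to the robot's left; z up
- corner (a point): inner corner of the jig, on the plate's top, 12 mm above the bench (jig x 85, y 150 mm); axes as the jig's. The fence's inner face runs from here 440 mm towards -y, the end stop's inner face 185 mm towards -x; both are 20 mm thick and rise 18 mm above the plate
- case: loose dark steel lock case, flat box 92 (x) x 120 (y) x 25 (z) mm, 0.4 to 0.85 kg, low brass disc and steel plate on top (under 5 mm, looks only). Lies on the jig plate, 30 to 70 mm short of the fence and 50 to 90 mm short of the end stop, yawed up to 0.3 rad from the jig. Origin: centre of its underside; +x face goes to the fence, +y end to the stop (at home 46 and 60 mm from them)
- case_far_left (a point): the far left (+x, +y) upright edge of the lock case, at mid height (12.5 mm above its underside); axes as the case's
- case_far_right (a point): the far right (+x, -y) upright edge of the lock case, at mid height; axes as the case's
- jaw (a joint): travel (m) of the sliding jaw along the jig's +y: 0 fully back, 0.235 at most; starts at 0 to 0.03, meets the homed case at 0.210. Slides with about 4 N, stays where left, cannot lift. A black block 88 (x) x 92 (y) mm with steel front face, top 31 mm above the plate (2 mm ribs on it, looks only), beside the fence, its centre line 46 mm from the fence
- jaw_face (a point): centre of the jaw's steel front face (the side towards the case and end stop), 15.5 mm above the plate; axes as the jig's
- jaw_back (a point): centre of the jaw's rear face, 92 mm behind the front face, where it is pushed; 15.5 mm above the plate; axes as the jig's
- cylinder_plug: bystander: loose brass lock cylinder 30 mm in diameter, 34 mm high, upright on the plate's strip beyond the fence. Origin: centre of its underside
- oil: bystander: white oil bottle 44 mm in diameter, 110 mm high, on the bench left of the jig. Origin: centre of its underside
- padlock: bystander: brass padlock standing upright, 28 x 55 mm, 85 mm high with shackle, on the bench left of the jig. Origin: centre of its underside
- screwdriver: bystander: screwdriver lying on the bench right of the jig. Origin: underside, axis x along the blade
Mind the look-alikes: they are no part of the job. What is meant by the case is not blue or purple, and is the smaller of those in its own colour.

How it is judged:
By the outcome, as a careful person would: the job done as asked, in the order asked, and still so for the second after the job is handed in, with the robot touching nothing.
It also fails if it takes over 64 s, if anything falls off the work surface, if the arm or the gripper's body presses on something with over 40 N, if the wrist force passes 120 N, or if a joint passes its speed limit or range.

ROBOT

A 6-joint arm with a two-finger parallel gripper is mounted at the origin on the work surface. World frame = base frame: x ahead of the robot, y to its left, z up, the work surface at z = 0. Lengths are in m, angles in rad, forces in N, time in s.
With the tool pointing down it reaches from about 0.35 to 0.875 m from the base axis. Payload 4.2 kg.
Tool frame: the origin (TCP) lies between the finger pads; the fingertips stand 19 mm ahead of it and the grasp point (between the pads) is the TCP; z points along the fingers, y is the line along which they close (so a half turn about z gives the same grasp; the last joint's range is limited). The gripper opens to 87 mm and grips with 3 to 60 N. Pads are 19 mm wide; open, the fingers measure 117 mm over their backs; the gripper's body (75 mm by 190 mm) begins 51 mm behind the grasp point.
Start: joints at [-0.938, 0.385, 0.008, 0, -1.194, -0.259], TCP at [0.228, -0.582, 0.242] pointing down, gripper open.
Joint ranges: [-3.14, 3.14], [-1.21, 2.06], [-1.07, 1.41], [-3.16, 2.05], [-2.99, -0.16], [-3.1, 3.1]. Speed limits (rad/s): [2.79, 2.79, 3.14, 3.14, 3.14, 3.14].

INTERFACE

Orientations are given as [roll, pitch, yaw] about the fixed x, y, z axes, in that order (R = Rz(yaw) Ry(pitch) Rx(roll)).
In Python, from plant import move_to, movel, goto_joints, gripper_open, grasp, dwell, solve_ik, camera, MotionError, close_job, get_time, get_qpos, get_joint_vel, get_tau, get_eef_pos, get_ee_rot, get_wrist_force, get_moment, get_width, get_grip_force gives the robot as it stands. Calls block until the motion is done:
- move_to(position, orientation): joint-space move of the TCP to a pose.
- movel(position, max_speed=0.15, rot=None): straight line of the TCP; rot=None keeps the orientation; max_speed is the mean speed in m/s.
- goto_joints(angles): joint-space move.
- gripper_open() and grasp(grip_force=None): open the fingers fully, or close them until they stop; grip_force is the grip in N (None keeps the last).
- dwell(seconds).
- solve_ik(position, orientation): joint angles nearest the present ones, or None.
- camera(name): name is "side" or "top" or "wrist"; returns a dict with "color" (400x640x3 uint8, red, green, blue), "fov_y" (degrees; the focal length in pixels is half the picture's height over the tangent of half this angle, whatever the lens; pixels are square), "cx", "cy" (the principal point, pixels), "world_to_cam" (4x4, takes a point from world to camera coordinates). Camera axes: x right, y up, looking along -z (the intrinsics and any distortion apply to the point x, -y, -z); pixel columns grow to the right and rows downward; lengths in m; the calibration is good to about 2 mm. A picture is of the moment at which its call begins. There is no depth.
A pose or a line that the arm cannot do raises MotionError and nothing moves.
- close_job(): hands the job in; it is judged then, once.
Readings, each from a call of its own:
- get_time(): time.
- get_qpos(): joint angles.
- get_joint_vel(): joint speeds.
- get_tau(): joint torques, N m.
- get_eef_pos(): TCP position.
- get_ee_rot(): TCP orientation.
- get_wrist_force(): force on the tool from outside, world axes, zero at the start.
- get_moment(): the same for the moment, N m.
- get_width(): opening from 0.0 (shut) to 1.0 (fully open).
- get_grip_force(): force on a finger pad.
Only numpy, scipy, OpenCV 4.12 (cv2) and the standard library are available. Lean on these libraries where they do the work, as an engineer would, in place of code of your own. Each camera call takes 0.05 s, during which the arm holds its last target. There are 200 camera calls.

## Working session

There is one attempt and no reset: what is moved stays moved. The work goes in short steps, each a Python script; the robot and the scene stay as the last script left them, time stands still between calls to the robot, and variables do not carry over. Pictures are saved under pics/ and viewed, at most 10 in all, crops included, and the job is handed in when it is done.

```bash
mkdir -p pics; ls; python3 - <<'E'
from plant import *
import cv2,numpy as np
for n in("top","side"):
    c=camera(n); cv2.imwrite(f"pics/{n}0.png",c["color"][:,:,::-1])
    print(n,{k:v for k,v in c.items() if k!="color"})
print(get_time())
E
```

```text
pics
top {'fov_y': 46.675181546899466, 'cx': 319.6090077095051, 'cy': 190.18711043126478, 'world_to_cam': array([[-8.67391062e-04, -9.99906813e-01,  1.36239767e-02,
        -4.32741725e-02],
       [ 9.88113519e-01,  1.23732565e-03,  1.53720990e-01,
        -4.97999081e-01],
       [-1.53723522e-01,  1.35953717e-02,  9.88020366e-01,
        -1.33331112e+00],
       [ 0.00000000e+00,  0.00000000e+00,  0.00000000e+00,
         1.00000000e+00]])}
side {'fov_y': 47.61732414823346, 'cx': 324.90757078887486, 'cy': 198.95454191274268, 'world_to_cam': array([[-0.99533193, -0.09428011,  0.02063027,  0.49079901],
       [ 0.07304379, -0.59618726,  0.7995157 , -0.09412894],
       [-0.06307892,  0.79729042,  0.60029079, -1.18998472],
       [ 0.        ,  0.        ,  0.        ,  1.        ]])}
0.1
```

View pics/top0.png

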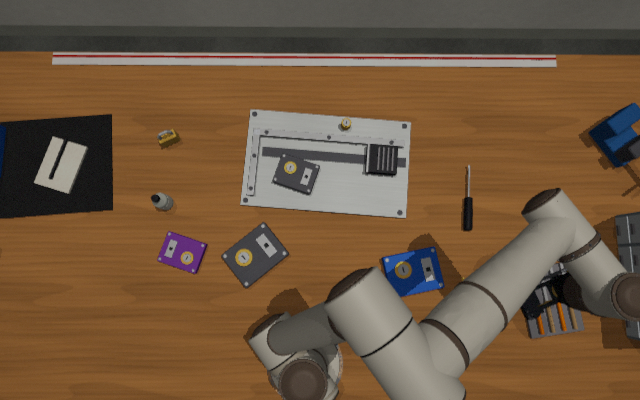

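View pics/side0.png

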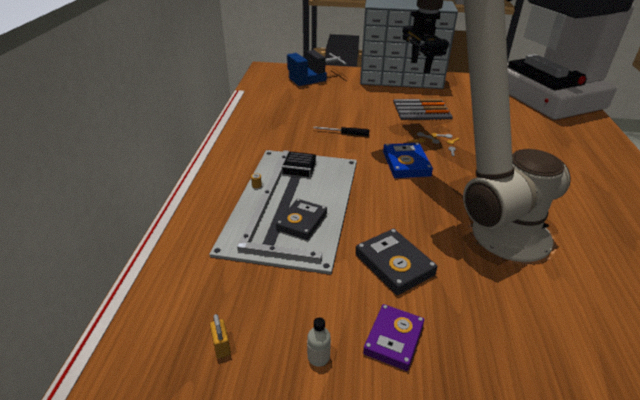

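The top view shows the jig plate with corners near (250,109), (411,122), (407,217) and (240,205). The case is at (297,173), the jaw at (382,160) and the cylinder at (345,123). The larger dark box at (255,255) is a look-alike on the bench. The side view agrees.

```bash
cat > h.py <<'E'
from plant import *
import cv2,numpy as np
def shot(n,name):
    c=camera(n); cv2.imwrite(f"pics/{name}.png",c["color"][:,:,::-1]); return c
def cast(c,px,z):
    px=np.atleast_2d(np.float64(px)); f=200/np.tan(np.radians(c["fov_y"]/2))
    d=np.c_[(px[:,0]-c["cx"])/f,-(px[:,1]-c["cy"])/f,-np.ones(len(px))]
    W=c["world_to_cam"]; R=W[:3,:3]; o=-R.T@W[:3,3]; d=d@R
    return o+d*((z-o[2])/d[:,2])[:,None]
def proj(c,P):
    P=np.atleast_2d(P); f=200/np.tan(np.radians(c["fov_y"]/2))
    q=P@c["world_to_cam"][:3,:3].T+c["world_to_cam"][:3,3]
    return np.c_[c["cx"]+f*q[:,0]/-q[:,2],c["cy"]-f*q[:,1]/-q[:,2]]
def blob(m,seed):
    n,l,s,ce=cv2.connectedComponentsWithStats(m.astype(np.uint8)); return l==l[seed[1],seed[0]]
def rect(c,m,z):
    k=max(cv2.findContours(m.astype(np.uint8),0,1)[0],key=cv2.contourArea)[:,0]
    P=cast(c,k,z)[:,:2]; return cv2.minAreaRect((P*1000).astype(np.float32))
E
python3 - <<'E'
from h import *
c=camera("top"); print(get_ee_rot(),get_eef_pos())
print("rough corners",cast(c,[(250,109),(411,122),(407,217),(240,205)],.012)[:,:2].round(3).tolist())
print("case, jaw, cyl",cast(c,[(297,173),(382,160),(345,123)],.04)[:,:2].round(3).tolist())
p=cast(c,[(318,170)],.03)[0]
for z in(.36,.3):
    try: move_to([p[0]-.06,p[1]-.02,z],[np.pi,0,0]); break
    except MotionError as e: print(e)
w=shot("wrist","w1"); print(get_ee_rot(),get_eef_pos(),get_time()); W=w["world_to_cam"]
print(w["fov_y"],-W[:3,:3].T@W[:3,3],W[:3,:3].round(2))
E
```

```text
[ 3.13995850e+00 -1.03992965e-04 -2.76793693e+00] [ 0.22806144 -0.5814602   0.2407197 ]
rough corners [[0.756, 0.172], [0.716, -0.327], [0.421, -0.306], [0.457, 0.195]]
case, jaw, cyl [[0.549, 0.024], [0.589, -0.23], [0.704, -0.12]]
[ 3.14143469e+00  4.48444351e-04 -1.26274614e-03] [ 0.50061128 -0.05910385  0.35979074] 2.3583
65.38206407231112 [ 0.57731198 -0.05956045  0.50451955] [[-0.   -1.    0.  ]
 [ 0.96 -0.   -0.28]
 [ 0.28  0.    0.96]]
```

View pics/w1.png

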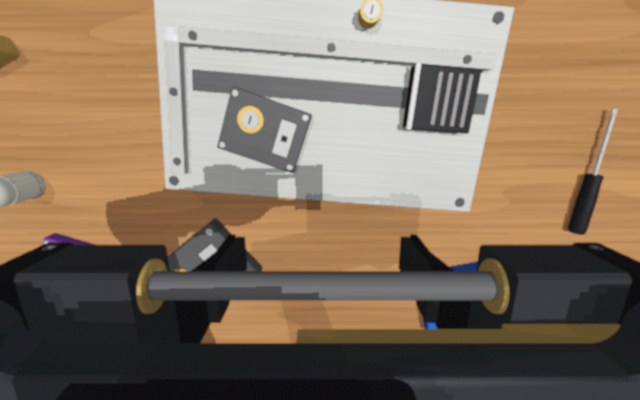

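The wrist view shows the case with corners near (236,88), (311,117), (294,171) and (218,146). The jaw is around (440,98), the fence's inner edge runs from (188,44) to (470,62), and the end stop's inner edge runs from (184,48) to (185,172). The near plate corners are (165,188) and (469,211). Next I refine these on an enlarged crop, and take a second wrist position for heights.

```bash
python3 - <<'E'
from h import *
move_to([.53,-.02,.40],[np.pi,0,0])
c2=shot("wrist","w2")
a=cv2.imread("pics/w1.png")[0:215,150:520]; cv2.imwrite("pics/w1c.png",cv2.resize(a,None,fx=2.1,fy=2.1,interpolation=2))
import pickle; pickle.dump(c2,open("w2.pkl","wb")); print(get_time())
b=c2["color"][0:260,:,::-1]; cv2.imwrite("pics/w2c.png",cv2.resize(b[:, 100:500],None,fx=2,fy=2,interpolation=2))
E
```

```text
2.7667
```

View pics/w2c.png

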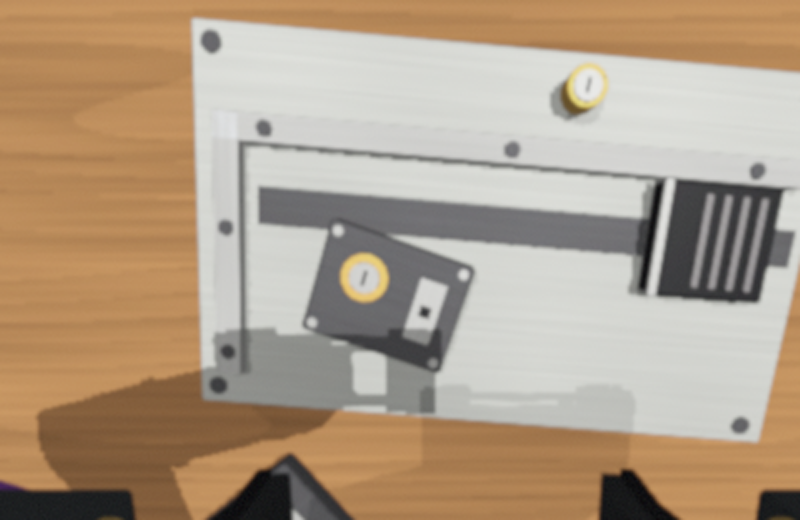

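View pics/w1c.png

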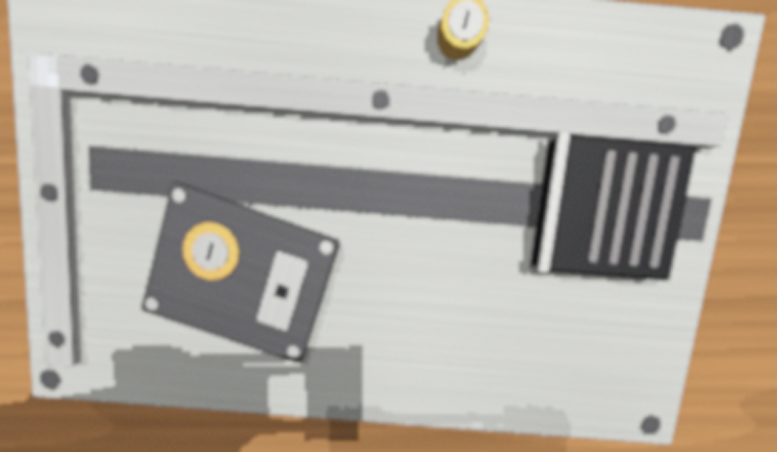

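```bash
cat > est.py <<'E'
from h import *
E
python3 - <<'E'
from h import *
import pickle
c2=pickle.load(open("w2.pkl","rb"))
# c1 calibration: same mounting, camera translated with TCP
c1=dict(c2); W=c2["world_to_cam"].copy(); o2=-W[:3,:3].T@W[:3,3]; print("cam2",o2,W[:3,:3].round(3).tolist())
o1=np.array([0.57731198,-0.05956045,0.50451955]); W[:3,3]=-W[:3,:3]@o1; c1["world_to_cam"]=W
A=lambda p:np.array(p)/2.1+[150,0]; B=lambda p:np.array(p)/2+[100,0]
def tri(p,q):
    f=lambda c,px:(cast(c,px,0)[0],cast(c,px,.1)[0])
    M=np.zeros((3,3));v=np.zeros(3)
    for a,b in(f(c1,A(p)),f(c2,B(q))):
        d=(b-a)/np.linalg.norm(b-a);Q=np.eye(3)-np.outer(d,d);M+=Q;v+=Q@a
    return np.linalg.solve(M,v)
pts=dict(plNL=((33,397),(203,401),.012),plNR=((671,444),(758,442),.012),plFR=((764,15),None,.012),plFL=(None,(192,18),.012),
cFL=((170,183),(334,219),.037),cFR=((339,241),(474,267),.037),cNR=((303,361),(437,371),.037),cNL=((143,308),(304,326),.037),
jFf=((560,133),(664,179),.043),jFn=((541,271),(647,295),.043),jBf=((694,147),(784,188),.043),jBn=((668,278),(757,302),.043),
corner=((64,91),(240,142),.030),fenceR=((553,133),(655,178),.030),stopN=((74,362),(243,373),.030),cyl=((466,19),(587,86),.046))
for k,(p,q,z) in pts.items():
    a=cast(c1,A(p),z)[0,:2].round(4) if p else None; b=cast(c2,B(q),z)[0,:2].round(4) if q else None
    print(k,a,b,tri(p,q).round(3)[2] if p and q else "")
E
```

```text
cam2 [ 0.60717626 -0.02028741  0.54480307] [[0.0, -1.0, 0.0], [0.961, 0.0, -0.276], [0.276, 0.0, 0.961]]
plNL [0.4586 0.1947] [0.4579 0.1941] 0.019
plNR [ 0.4206 -0.3037] [ 0.4195 -0.3039] 0.031
plFR [ 0.7192 -0.3263] None 
plFL None [0.758  0.1703] 
cFL [0.6124 0.0693] [0.6125 0.066 ] 0.059
cFR [ 0.5749 -0.0439] [ 0.5758 -0.0437] 0.03
cNR [ 0.4914 -0.0171] [ 0.4909 -0.014 ] 0.01
cNL [0.5293 0.0951] [0.5286 0.0947] 0.043
jFf [ 0.6426 -0.1884] [ 0.6415 -0.1867] 0.042
jFn [ 0.5551 -0.1827] [ 0.5544 -0.1817] 0.041
jBf [ 0.6342 -0.2767] [ 0.6351 -0.2787] 0.045
jBn [ 0.5505 -0.2706] [ 0.5489 -0.2701] 0.059
corner [0.6698 0.1363] [0.669  0.1365] 0.032
fenceR [ 0.6444 -0.1874] [ 0.6432 -0.184 ] 0.021
stopN [0.4894 0.1516] [0.4876 0.1504] 0.046
cyl [ 0.7071 -0.124 ] [ 0.7049 -0.1236] 0.06
```

Measured: jig yaw is about -0.077 rad and the corner is at about (0.6696, 0.1375). The case is 0.245 rad clockwise from the jig, and its centre is (-0.109, -0.1205) from the corner. Its top is at about 37 mm, which matches the text. I start by pushing the near face toward the fence with both open fingertips.

```bash
cat >> h.py <<'E'
PSI=-.0772; C=np.array([.6696,.1375]); X=np.array([np.cos(PSI),np.sin(PSI)]); Y=np.array([-X[1],X[0]])
ORI=[np.pi,0,PSI]
def J(x,y,z=.036): return [*(C+x*X+y*Y),z]   # corner-relative jig coordinates -> world
def rel(p=None):
    d=np.array(get_eef_pos() if p is None else p)[:2]-C; return np.array([d@X,d@Y])
def push(x,y,axis,dist,lim,step=.0015,speed=.04):
    """guarded push along jig axis ('x'/'y'), until reaction > lim or dist gone"""
    d=X if axis=='x' else Y; e=np.array([1,0]) if axis=='x' else np.array([0,1])
    f=0; s=0
    while s<dist:
        s=min(s+step,dist); movel(J(*(np.array([x,y])+s*e)),max_speed=speed)
        f=-np.array(get_wrist_force())[:2]@d
        if f>lim: break
    print("push",axis,"s",round(s,4),"F",round(f,1),"rel",rel().round(4),"t",round(get_time(),1)); return f
E
python3 - <<'E'
from h import *
move_to(J(-.20,-.114,.10),ORI); movel(J(-.20,-.114),.1)
print(get_wrist_force(),get_time())
movel(J(-.112,-.114),.05); print(get_wrist_force(),rel(),get_time())
push(-.112,-.114,'x',.018,12)
shot("top","t2"); print(get_time())
c=cv2.imread("pics/t2.png")[90:230,220:430]; cv2.imwrite("pics/t2c.png",cv2.resize(c,None,fx=3,fy=3,interpolation=2))
E
```

```text
[ 0.17732958  0.00602281 -0.03218174] 4.75
[-1.95142852  0.12224848 -1.69827931] [-0.11197587 -0.11394614] 6.6583
push x s 0.0135 F 13.8 rel [-0.1027 -0.1144] t 8.9
8.9583
```

```bash
python3 - <<'E'
from h import *
movel(J(-.125,-.114),.1); movel(J(-.125,-.114,.09),.15); grasp(5)
movel(J(-.040,-.225,.09),.15); movel(J(-.040,-.225),.12); print(get_wrist_force(),get_time())
movel(J(-.040,-.150),.05); print(get_wrist_force(),rel(),get_time())
push(-.040,-.150,'y',.022,12)
movel(J(-.040,-.165),.1); movel(J(-.040,-.165,.10),.15)
move_to(J(-.14,-.10,.36),ORI); c=shot("wrist","w3"); print(get_time())
import pickle; pickle.dump(c,open("w3.pkl","wb"))
b=c["color"][0:260,100:500,::-1]; cv2.imwrite("pics/w3c.png",cv2.resize(b,None,fx=2,fy=2,interpolation=2))
E
```

```text
[-0.17917243  1.1315559  -0.32918103] 13.0917
[-0.61065602 -1.95999558  0.96464883] [-0.04010057 -0.15004517] 14.7417
push y s 0.022 F 2.3 rel [-0.04   -0.1279] t 18.5
20.7333
```

View pics/w3c.png

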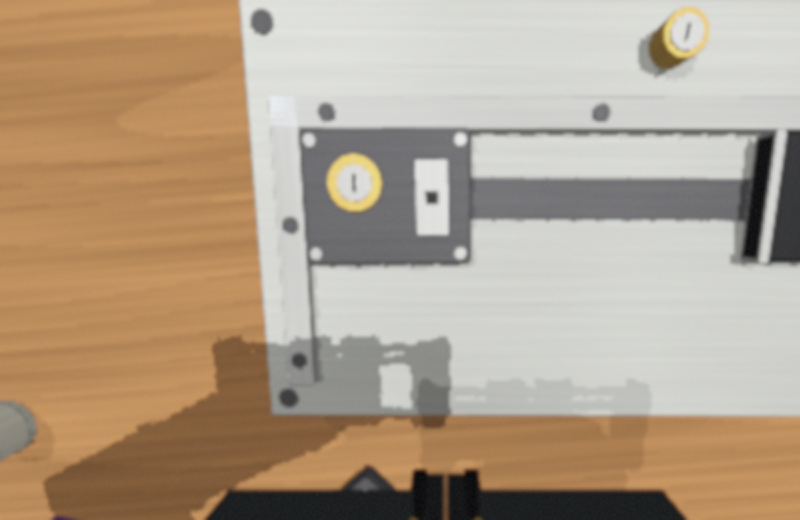

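The case is square against the fence and at, or nearly at, the stop: its far edge runs from (303,130) to (470,130) and its left edge meets the stop line at about (314,264). The push never met firm resistance (2 N), so a small gap may remain. I repeat the stop push until it gives firm resistance, then the fence push.

```bash
python3 - <<'E'
from h import *
import pickle
c=pickle.load(open("w3.pkl","rb")); B=lambda p:np.array(p)/2+[100,0]
for n,p in dict(FL=(303,130),FR=(470,130),NR=(469,264),NL=(314,264)).items(): print(n,rel(cast(c,B(p),.037)[0]).round(4))
move_to(J(-.040,-.165,.10),ORI); movel(J(-.040,-.165),.12); movel(J(-.040,-.132),.08); print(get_wrist_force(),get_time())
f=push(-.040,-.132,'y',.018,14,step=.002)
print(get_wrist_force(),rel())
E
```

```text
FL [-0.0013 -0.0035]
FR [-0.0012 -0.1186]
NR [-0.0914 -0.1188]
NL [-0.0914 -0.0058]
[-0.3021182   0.36354595 -0.55463233] 23.0833
push y s 0.01 F 17.9 rel [-0.0409 -0.127 ] t 24.3
[  1.08560949 -18.0524972    1.19258738] [-0.04086236 -0.12704964]
```

```bash
python3 - <<'E'
from h import *
movel(J(-.040,-.140),.1); movel(J(-.040,-.140,.07),.15); movel(J(-.125,-.066,.07),.15); movel(J(-.125,-.066),.12)
movel(J(-.108,-.066),.06); print(get_wrist_force(),get_time())
push(-.108,-.066,'x',.018,14,step=.002)
movel(J(-.125,-.066),.1); movel(J(-.125,-.066,.08),.15)
# firm the stop contact again
movel(J(-.040,-.145,.07),.15); movel(J(-.040,-.145),.12); movel(J(-.040,-.131),.06)
push(-.040,-.131,'y',.018,12,step=.002)
movel(J(-.040,-.145),.1); movel(J(-.040,-.145,.10),.15)
move_to(J(-.14,-.16,.36),ORI); c=shot("wrist","w4"); print(get_time())
b=c["color"][0:220,150:570,::-1]; cv2.imwrite("pics/w4c.png",cv2.resize(b,None,fx=1.9,fy=1.9,interpolation=2))
E
```

```text
[0.39069285 0.02834019 0.90373105] 26.8083
push x s 0.012 F 17.7 rel [-0.1025 -0.067 ] t 28.3
push y s 0.008 F 14.9 rel [-0.0407 -0.1271] t 31.9
34.0083
```

View pics/w4c.png

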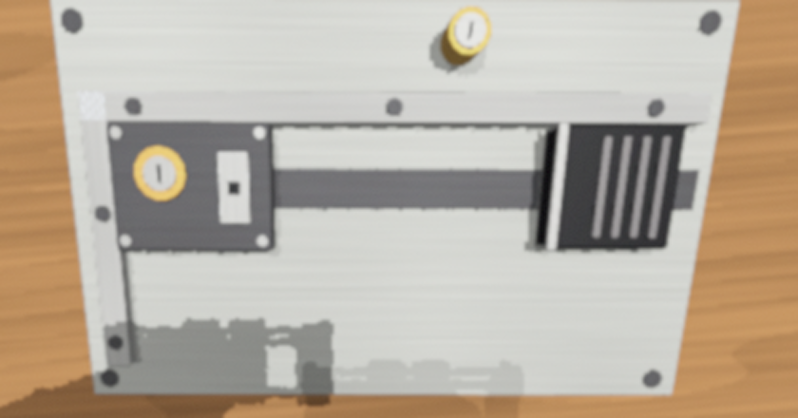

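The case sits squarely in the corner: its far edge lies along the fence at row 123 and its left edge lies on the stop. The jaw is still back (face at column 560) and the bystanders are untouched. Now I push the jaw from behind.

```bash
python3 - <<'E'
from h import *
move_to(J(-.046,-.452,.10),ORI); movel(J(-.046,-.452,.038),.12); print(get_wrist_force(),get_time())
movel(J(-.046,-.229),.06); print(get_wrist_force(),rel(),get_time())
push(-.046,-.229,'y',.025,14,step=.0015)
movel(J(-.046,-.245),.1); movel(J(-.046,-.245,.12),.15)
move_to(J(-.14,-.16,.36),ORI); c=shot("wrist","w5"); print(get_time())
b=c["color"][0:220,150:570,::-1]; cv2.imwrite("pics/w5c.png",cv2.resize(b,None,fx=1.9,fy=1.9,interpolation=2))
E
```

```text
[ 1.19859947 -0.25204643  0.37871563] 36.1667
[ 0.54166279 -3.80857858  5.75132135] [-0.04548204 -0.22811893] 40.0333
push y s 0.012 F 14.9 rel [-0.0461 -0.22  ] t 42.0
44.2833
```

View pics/w5c.png

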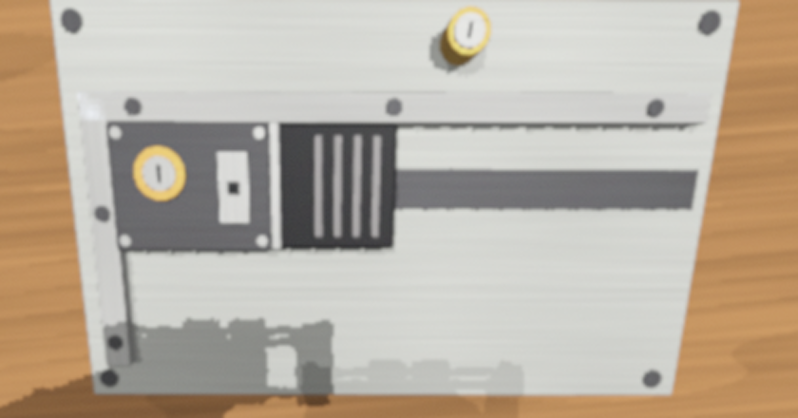

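The jaw's steel face (column 272) touches the case's right end, the case is still square in the corner, and the robot is clear. Handing in.

```bash
python3 -c "
from plant import *
print(close_job())"
```

```text
the job is handed in; nothing more can be done
None
```

The job is handed in at about 44 s of the 64 s: the lock case sits square in the corner against the fence and end stop, the jaw face touches its right-hand end, and the cylinder, oil bottle, padlock and screwdriver were not touched.

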